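# Impact sockets back on the socket rail in order of size

### The arm

A 6-joint arm with a two-finger parallel gripper is mounted at the origin on a cart in front of the work surface, level with it; the furniture and walls round the work are solid. World frame = base frame: x ahead of the robot, y to its left, z up, the work surface at z = 0. Lengths are in m, angles in rad, forces in N, time in s.
With the tool pointing down it reaches from about 0.375 to 0.9 m from the base axis. Payload 3.1 kg.
Tool frame: the origin (TCP) lies midway between the tips of the shut fingers; the grasp point (between the pads) lies 19 mm behind it; z points along the fingers, x is the direction in which the jaws open and shut, and the axes are right-handed (so a half turn about z gives the same grasp; the last joint's range is limited). The gripper opens to 87 mm and grips with 3 to 60 N. Pads are 19 mm wide; open, the fingers measure 117 mm over their backs; the gripper's body (75 mm by 190 mm) begins 51 mm behind the grasp point.
Start: joints at [1.139, 0.527, 1.433, -0, 1.181, -0.178], TCP at [0.157, 0.605, 0.223] pointing down, gripper open.
Joint ranges: [-3.08, 3.08], [-0.75, 2.2], [0.22, 2.44], [-1.43, 4.57], [0, 2.65], [-2.85, 2.85]. Speed limits (rad/s): [2.79, 2.79, 3.14, 3.14, 3.14, 3.14].

### API

Orientations are given as a unit quaternion [x, y, z, w].
In Python, from rig import * gives the robot as it stands.
- The arm moves only by the tool drive_tool, never from a script. Its argument "plan" is a list of rows, each an object with "offset": the shift along the tool's x, y, z in cm, a list of three; "delta_rot": the turn, a rotation vector about the tool's x, y, z in degrees, a list of three; "jaw": the finger opening in cm, from 0 to 8.7. In form: [{"offset": [dx, dy, dz], "delta_rot": [wx, wy, wz], "jaw": jaw}, ...]. A call has exactly 8 rows; each row is the pose to reach, as a shift and turn from the pose commanded when the call began, along the tool's axes at that moment; what a row does not reach only later rows make up. A row lasts 1/12 s, in which the tool goes at most 41.7 mm and 7.16 degrees, less where a joint would pass 70% of its speed; a pose out of reach is approached as far as the arm can. A call with a gripper value outside its range is refused whole. The fingers move at their own pace and stop on an object; "squeeze" is the grip in N (left out, the last holds). Time passes only in rows, so rows that repeat a pose let the fingers close, or fill a call up. It gives the time, the measured TCP pose, the force and the opening at its end, in the units of the state.
- get_obs(): the state, without advancing time (a new reading comes with each control period).
- camera(name): name is "scene" or "top"; returns the picture (384x512x3 uint8, red, green, blue); there is no depth.
- calibration(name): a dict with "K" (3x3 intrinsics, pixels), "distortion" ([k1, k2, p1, p2, k3] as OpenCV has them; the pictures are not rectified), "pose" (4x4, takes a point from camera to world coordinates). Camera axes: x right, y down, z forward; pixel columns grow to the right and rows downward; lengths in m; the calibration is good to about 2 mm. A picture is of the moment at which its call begins. calibration takes no time and is no camera call.
- hand_in(): hands the job in, once; it reports no verdict.
The state is a dict: "time": time; "q": joint angles; "joint_velocities": joint speeds; "joint_torque": joint torques, N m; "position": TCP position; "tool_rot": TCP orientation; "ft_force": force on the tool from outside, world axes, zero at the start; "moment": the same for the moment, N m; "grip_width": finger opening in m.
Only numpy, scipy, OpenCV 4.12 (cv2) and the standard library are available. Lean on these libraries where they do the work, as an engineer would, in place of code of your own. Each camera call takes 0.05 s, during which the arm holds its last target.

### The job

Put the four impact sockets standing on the bench back on the socket rail in order of size: the largest on the post next to the rail's round hanging eye, then the next smaller on each following post, so that the smallest ends up farthest from the eye. Each socket goes down over its own post, as it stands, drive end down, until it sits flat on the clip; let go of all of them.

Things in the scene. Friction and masses are not known exactly. Their poses are not given: they have to be found in the camera images.
- socket_57_center (a point): largest of four black steel impact sockets: plain round cylinder 57 mm in diameter, 58 mm high, about 0.55 kg, standing on the surface with its 38 mm hexagon mouth up and its drive end down (in the underside a 19.5 mm square hole, 21 mm deep, then wider). The point is on its axis, half-way up (29.0 mm above the underside); z is its axis, up.
- socket_50_center (a point): second largest of four black steel impact sockets: plain round cylinder 50 mm in diameter, 55 mm high, about 0.42 kg, standing on the surface with its 33 mm hexagon mouth up and its drive end down (in the underside a 19.5 mm square hole, 21 mm deep, then wider). The point is on its axis, half-way up (27.5 mm above the underside); z is its axis, up.
- socket_43_center (a point): second smallest of four black steel impact sockets: plain round cylinder 43 mm in diameter, 52 mm high, about 0.32 kg, standing on the surface with its 27 mm hexagon mouth up and its drive end down (in the underside a 19.5 mm square hole, 21 mm deep, then wider). The point is on its axis, half-way up (26.0 mm above the underside); z is its axis, up.
- socket_36_center (a point): smallest of four black steel impact sockets: plain round cylinder 36 mm in diameter, 50 mm high, about 0.24 kg, standing on the surface with its 21 mm hexagon mouth up and its drive end down (in the underside a 19.5 mm square hole, 21 mm deep, then wider). The point is on its axis, half-way up (25.0 mm above the underside); z is its axis, up.
- clip_a_seat (a point): one of four identical clips fixed on the rail, about 80 mm apart, letters in no order: a black plate 38 x 34 mm with a round steel post, 12 mm in diameter, 16 mm tall, tapering over its upper 6 mm to a 6 mm tip; a socket's square hole goes loosely over it at any turn. The point is on the post's axis at the plate's top, where the socket sits, 12 mm above the bench; y runs along the rail, x across it.
- clip_b_seat (a point): one of four identical clips fixed on the rail, about 80 mm apart, letters in no order: a black plate 38 x 34 mm with a round steel post, 12 mm in diameter, 16 mm tall, tapering over its upper 6 mm to a 6 mm tip; a socket's square hole goes loosely over it at any turn. The point is on the post's axis at the plate's top, where the socket sits, 12 mm above the bench; y runs along the rail, x across it.
- clip_c_seat (a point): one of four identical clips fixed on the rail, about 80 mm apart, letters in no order: a black plate 38 x 34 mm with a round steel post, 12 mm in diameter, 16 mm tall, tapering over its upper 6 mm to a 6 mm tip; a socket's square hole goes loosely over it at any turn. The point is on the post's axis at the plate's top, where the socket sits, 12 mm above the bench; y runs along the rail, x across it.
- clip_d_seat (a point): one of four identical clips fixed on the rail, about 80 mm apart, letters in no order: a black plate 38 x 34 mm with a round steel post, 12 mm in diameter, 16 mm tall, tapering over its upper 6 mm to a 6 mm tip; a socket's square hole goes loosely over it at any turn. The point is on the post's axis at the plate's top, where the socket sits, 12 mm above the bench; y runs along the rail, x across it.
- hanging_eye_center (a point): round steel eye (ring 35 mm outside, 19 mm inside, 9 mm high) lying flat at one end of the rail, at either end from start to start; the other end has a plain black square plug. Fixed. The point is the middle of the ring. The clips stand about 65, 145, 225 and 305 mm from it along the rail.
- socket_rail: flat aluminium channel lying on the bench, 340 mm long (its y axis), 34 mm wide (x), 8 mm high, held by its magnets: it does not move. It carries the four clips and the eye. Origin at the middle of its underside. Behind it a machine stands at the bench, its brass-coloured cup reaching over the rear edge about 0.2 m above the surface.
Things that resemble listed ones, but are neither listed nor needed, are in the scene too. What is shaped like the part that bears socket_57_center but red is not meant.

How it is judged:
At the end, for the whole second after the job is handed in: Counted from the hanging eye, the posts carry the 57, 50, 43 and 36 mm sockets in this order; every socket's axis is within 8 mm of its post's axis, it sits down on the clip plate (height within 4 mm), its axis within 0.1 rad of vertical, released and at rest (horizontal distance between socket_57_center and hanging_eye_center between 0.043 and 0.087 m and (horizontal distance between socket_57_center and clip_a_seat below 0.008 m or horizontal distance between socket_57_center and clip_b_seat below 0.008 m or horizontal distance between socket_57_center and clip_c_seat below 0.008 m or horizontal distance between socket_57_center and clip_d_seat below 0.008 m) and height (world z) of socket_57_center between 0.037 and 0.045 m and angle between each of socket_57_center, socket_50_center, socket_43_center, socket_36_center's own z axis and vertical below 0.1 rad and horizontal distance between socket_50_center and hanging_eye_center between 0.123 and 0.167 m and (horizontal distance between socket_50_center and clip_a_seat below 0.008 m or horizontal distance between socket_50_center and clip_b_seat below 0.008 m or horizontal distance between socket_50_center and clip_c_seat below 0.008 m or horizontal distance between socket_50_center and clip_d_seat below 0.008 m) and height (world z) of socket_50_center between 0.0355 and 0.0435 m and horizontal distance between socket_43_center and hanging_eye_center between 0.203 and 0.247 m and (horizontal distance between socket_43_center and clip_a_seat below 0.008 m or horizontal distance between socket_43_center and clip_b_seat below 0.008 m or horizontal distance between socket_43_center and clip_c_seat below 0.008 m or horizontal distance between socket_43_center and clip_d_seat below 0.008 m) and height (world z) of socket_43_center between 0.034 and 0.042 m and horizontal distance between socket_36_center and hanging_eye_center between 0.283 and 0.327 m and (horizontal distance between socket_36_center and clip_a_seat below 0.008 m or horizontal distance between socket_36_center and clip_b_seat below 0.008 m or horizontal distance between socket_36_center and clip_c_seat below 0.008 m or horizontal distance between socket_36_center and clip_d_seat below 0.008 m) and height (world z) of socket_36_center between 0.033 and 0.041 m); the robot touches nothing.
It also fails if it takes over 88 s, if anything falls off the work surface, if the arm or the gripper's body presses on something with over 40 N, if the wrist force passes 120 N, or if a joint passes its speed limit or range.

## Working session

There is one attempt and no reset: what is moved stays moved. The work goes in short steps, Python scripts to look and compute and a tool call to move; the robot and the scene stay as the last step left them, time stands still between calls to the robot, and variables do not carry over. Pictures are saved under pics/ and viewed, and the job is handed in when it is done.

Besides the shell and the picture viewer there is one more tool, called after "Request:" as name(argument=value, ...) on one line, values as JSON. drive_tool: Moves the arm, as the interface text tells. Its arguments: {"type":"object","properties":{"plan":{"type":"array","items":{"type":"object","properties":{"offset":{"type":"array","items":{"type":"number"}},"delta_rot":{"type":"array","items":{"type":"number"}},"jaw":{"type":"number"}}}},"squeeze":{"type":"number"}},"required":["plan"]}

```bash
ls; mkdir -p pics
python3 - <<'E'
from rig import *
import cv2,numpy as np
for n in ["scene","top"]:
    im=camera(n); cv2.imwrite(f"pics/{n}0.png",im[:,:,::-1]); c=calibration(n)
    print(n,np.round(c["K"],1).tolist(),np.round(c["distortion"],4),np.round(c["pose"],4).tolist())
o=get_obs(); print(o)
E
```

```text
pics
scene [[382.5, 0.0, 250.1], [0.0, 382.5, 197.5], [0.0, 0.0, 1.0]] [-0.0387  0.      0.      0.      0.    ] [[-0.4771, -0.653, 0.5882, 0.0336], [-0.8789, 0.3557, -0.3179, 0.262], [-0.0017, -0.6686, -0.7436, 0.7016], [0.0, 0.0, 0.0, 1.0]]
top [[398.2, 0.0, 260.7], [0.0, 398.2, 187.9], [0.0, 0.0, 1.0]] [0.0383 0.     0.     0.     0.    ] [[0.0152, -0.9938, 0.11, 0.451], [-0.9993, -0.0114, 0.0354, -0.0317], [-0.0339, -0.1104, -0.9933, 0.8951], [0.0, 0.0, 0.0, 1.0]]
{'time': 0.1, 'q': array([ 1.13850401e+00,  5.28376934e-01,  1.43378649e+00,  4.36771720e-05,
        1.18141807e+00, -1.78469542e-01]), 'joint_velocities': array([-0.00102838, -0.00361618, -0.00497382, -0.00140619, -0.00010108,
        0.00043273]), 'joint_torque': array([ 1.80481161e-04, -4.40987027e+01, -1.77149963e+01,  6.34567696e-02,
        5.34392288e-02, -3.36682626e-05]), 'position': array([0.15659711, 0.60437215, 0.22166329]), 'tool_rot': array([ 7.90923802e-01,  6.11913842e-01, -8.91365210e-04,  4.41305143e-04]), 'ft_force': array([0.42779021, 0.10433196, 0.00174838]), 'moment': array([0.01399246, 0.0155656 , 0.06431349]), 'grip_width': 0.0867628959907453}
```

View pics/scene0.png

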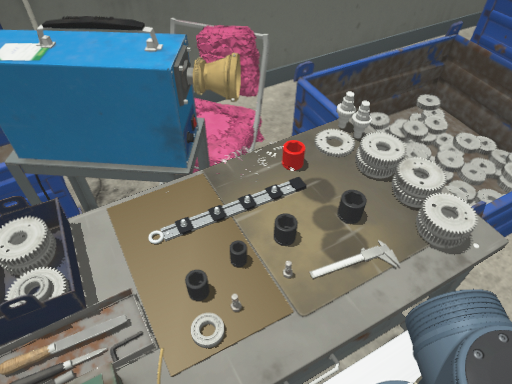

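View pics/top0.png

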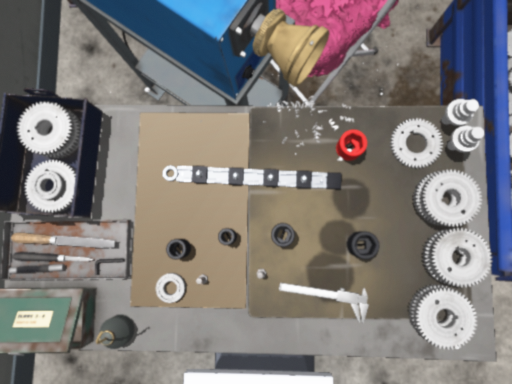

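The top view shows the rail with its eye at (170,173) and the plug at (335,181). Four black sockets are at (178,249), (228,237), (284,235) and (363,245). The lookalikes are the red socket (352,144), the ring gear at (170,288) and the small bolts. Next I'll look at close crops.

Run:
```python
import cv2,numpy as np
a=cv2.imread("pics/top0.png"); b=cv2.imread("pics/scene0.png")
def crop(im,x,y,w,h,s): return cv2.resize(im[y:y+h,x:x+w],None,fx=s,fy=s,interpolation=cv2.INTER_CUBIC)
g=lambda im:(255*(im/255.)**.6).astype(np.uint8)
cv2.imwrite("pics/c1.png",g(np.vstack([crop(a,155,150,200,50,4),crop(a,155,215,200,65,4)])))
cv2.imwrite("pics/c2.png",g(crop(b,140,165,240,145,3.3)))
```

```text
(no output)
```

View pics/c1.png

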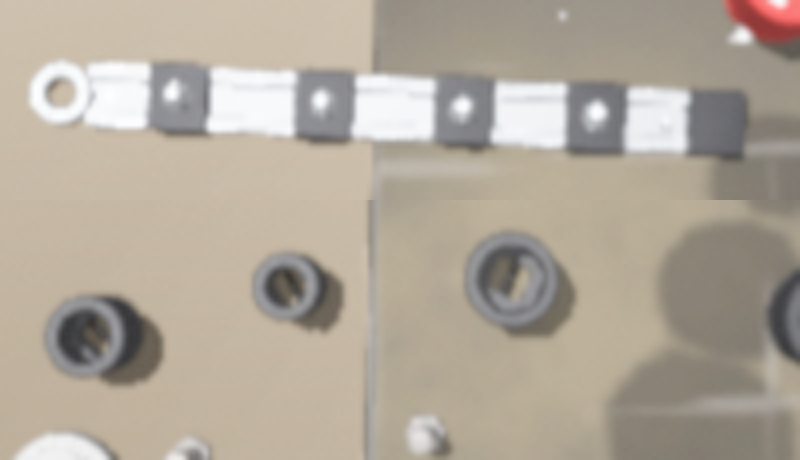

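View pics/c2.png

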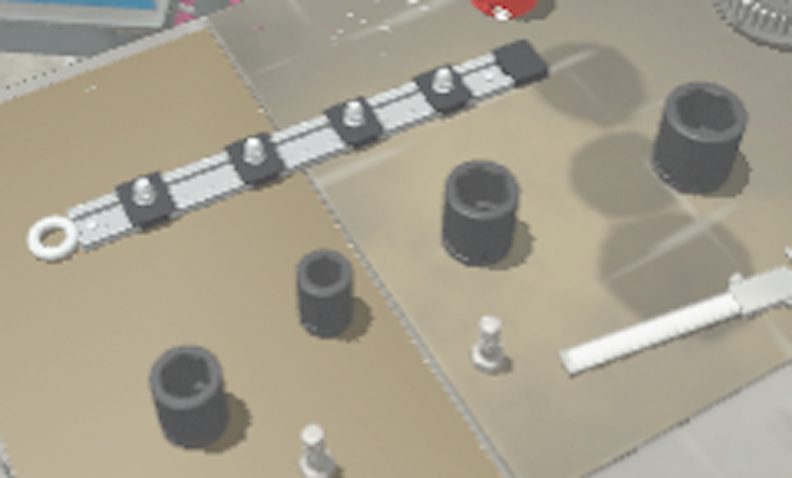

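```bash
cat > h.py <<'E'
import cv2,numpy as np
from scipy.optimize import minimize
import pickle
def proj(cal,P):
    T=np.linalg.inv(cal["pose"]); R=T[:3,:3]
    p,_=cv2.projectPoints(np.asarray(P,float).reshape(-1,1,3),cv2.Rodrigues(R)[0],T[:3,3],np.array(cal["K"],float),np.array(cal["distortion"],float)); return p[:,0]
def onplane(cal,uv,z):
    n=cv2.undistortPoints(np.array(uv,float).reshape(-1,1,2),np.array(cal["K"],float),np.array(cal["distortion"],float))[:,0]
    d=np.c_[n,np.ones(len(n))]@cal["pose"][:3,:3].T; o=cal["pose"][:3,3]
    return o+d*((z-o[2])/d[:,2])[:,None]
def cyl(x,y,D,H,z0=0):
    t=np.linspace(0,2*np.pi,48,endpoint=False); c=np.c_[x+D/2*np.cos(t),y+D/2*np.sin(t)]
    return np.vstack([np.c_[c,0*t+z0],np.c_[c,0*t+z0+H]])
S={57:58,50:55,43:52,36:50}
E
python3 - <<'E'
from rig import *
from h import *
cals={n:calibration(n) for n in("top","scene")}
ims={n:cv2.imread(f"pics/{n}0.png").astype(int) for n in cals}
seeds=dict(L=(176.75,249),S=(226.75,236.5),M=(282.75,234.75),R=(363,244))
F=4
masks={}
for n,im in ims.items():
    masks[n]=((im.max(2)<88)&(im[:,:,2]-im[:,:,0]<14)).astype(np.uint8)
    cv2.imwrite(f"pics/mask_{n}.png",masks[n]*255)
def sil(cal,x,y,D,H):
    p=proj(cal,cyl(x,y,D,H)); h=cv2.convexHull(p.astype(np.float32))
    m=np.zeros((384*F,512*F),np.uint8); cv2.fillConvexPoly(m,np.round((h[:,0]+.5)*F).astype(int),1)
    return cv2.resize(m.astype(np.float32),(512,384),interpolation=cv2.INTER_AREA)
for k,uv in seeds.items():
    p0=onplane(cals["top"],[uv],.053)[0][:2]; out=[]
    for D,H in S.items():
        def cost(p,names=("top","scene")):
            c=0
            for n in names:
                s=sil(cals[n],p[0],p[1],D/1e3,H/1e3)
                w=cv2.dilate((s>0).astype(np.uint8),np.ones((9,9)))
                c+=np.abs(s-masks[n])[w>0].sum()
            return c
        f=lambda p,names:minimize(cost,p0,(names,),method="Nelder-Mead",options=dict(initial_simplex=[p0,p0+[.006,0],p0+[0,.006]],xatol=1e-4,fatol=.1))
        r=f(p0,("top","scene")); out.append((D,round(r.fun),np.round(r.x*1e3,1).tolist(),np.round(f(p0,("top",)).x*1e3,1).tolist(),np.round(f(p0,("scene",)).x*1e3,1).tolist()))
    print(k,p0,*sorted(out,key=lambda a:a[1]),sep="\n  ")
# rail
tips=[(155+u/4-.5+.12,150+v/4-.5+.12) for u,v in[(178,92),(322,101),(462,107),(597,113)]]
print(onplane(cals["top"],tips,.026)); print("eye",onplane(cals["top"],[(155+60/4,150+93/4)],.009))
t2=[(140+u/3.3,165+v/3.3) for u,v in[(143,186),(254,148),(353,110),(444,76)]]
print(onplane(cals["scene"],t2,.028)); print("eye",onplane(cals["scene"],[(140+53/3.3,165+238/3.3)],.009))
E
```

```text
L
  [0.41299106 0.17279338]
  (36, 215, [413.3, 173.5], [412.8, 171.9], [413.4, 177.0])
  (43, 222, [412.8, 175.6], [413.5, 171.2], [413.1, 176.0])
  (50, 531, [416.9, 173.1], [416.0, 166.6], [413.0, 172.8])
  (57, 896, [418.5, 170.1], [419.8, 163.6], [419.4, 169.2])
S
  [0.44054214 0.06807473]
  (36, 192, [440.6, 70.8], [440.6, 67.1], [442.2, 70.0])
  (43, 423, [443.6, 66.4], [442.1, 61.2], [444.0, 68.5])
  (50, 708, [448.0, 65.4], [445.1, 57.4], [447.2, 70.4])
  (57, 1031, [448.4, 61.2], [449.0, 54.5], [450.5, 63.0])
M
  [ 0.44599858 -0.04959404]
  (43, 313, [447.7, -51.1], [443.7, -51.7], [448.3, -48.3])
  (50, 340, [446.0, -49.1], [443.8, -51.2], [447.0, -48.4])
  (36, 389, [447.3, -48.3], [447.3, -48.5], [442.4, -46.1])
  (57, 629, [448.7, -51.4], [445.1, -53.5], [448.8, -52.7])
R
  [ 0.42978304 -0.21564612]
  (57, 184, [428.1, -218.1], [427.8, -217.9], [428.2, -218.0])
  (50, 393, [430.4, -217.2], [428.4, -221.0], [432.1, -217.9])
  (43, 535, [434.2, -211.5], [434.1, -209.4], [439.9, -220.4])
  (36, 535, [430.5, -203.0], [440.7, -207.4], [432.1, -207.3])
[[ 0.57975886  0.13616623  0.026     ]
 [ 0.57557349  0.05610054  0.026     ]
 [ 0.5730412  -0.02125649  0.026     ]
 [ 0.57048332 -0.09531899  0.026     ]]
eye [[0.58013086 0.2055187  0.009     ]]
[[ 0.5748259   0.14012911  0.028     ]
 [ 0.5693205   0.05927732  0.028     ]
 [ 0.56764114 -0.01819884  0.028     ]
 [ 0.5652108  -0.09267899  0.028     ]]
eye [[0.57735181 0.20724065 0.009     ]]
```

Run:
```python
import cv2,numpy as np
a=cv2.imread("pics/top0.png"); b=cv2.imread("pics/scene0.png")
cv2.imwrite("pics/c3.png",np.vstack([cv2.resize(a[160:200,160:350],(760,160),interpolation=cv2.INTER_CUBIC),cv2.resize(b[170:250,140:310],(765,360),interpolation=cv2.INTER_CUBIC)[:,:760]]))
cv2.imwrite("pics/c4.png",np.hstack([cv2.imread("pics/mask_top.png")[150:300,100:400],cv2.imread("pics/mask_scene.png")[150:300,130:430]]))
```

```text
(no output)
```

View pics/c3.png

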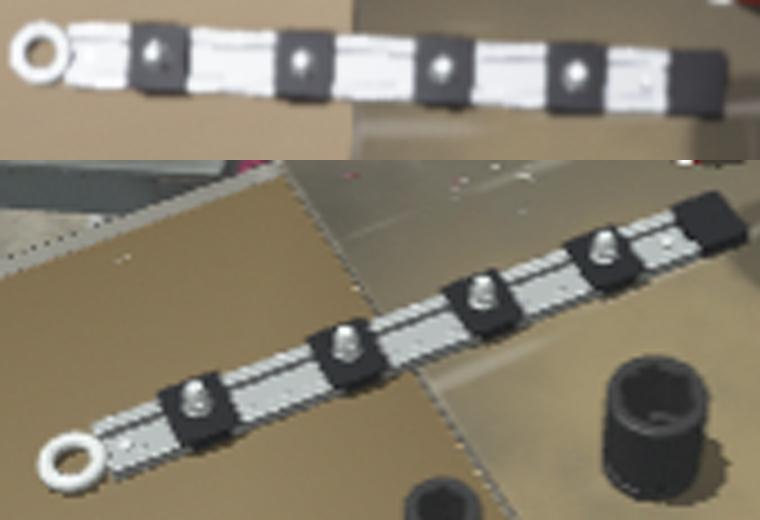

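View pics/c4.png

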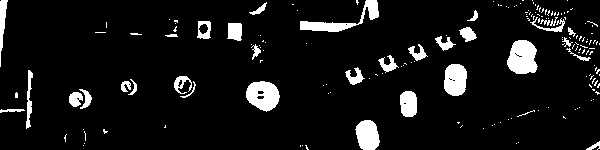

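```bash
cat > ov.py <<'E'
from rig import *
from h import *
import sys
def overlay(tag,socks,clips,eye,s=6,src="0"):
    for n in("top","scene"):
        cal=calibration(n); im=cv2.imread(f"pics/{n}{src}.png"); tiles=[]
        im=(255*(im/255.)**.6).astype(np.uint8)
        def tile(c,lines,w=32):
            u,v=np.round(c).astype(int); t=cv2.resize(im[v-w:v+w,u-w:u+w],None,fx=s,fy=s,interpolation=cv2.INTER_CUBIC)
            for L in lines:
                q=np.round(((L-[u-w,v-w])+.5)*s).astype(int); cv2.polylines(t,[q.reshape(-1,1,2)],True,(0,255,0),1)
            return t
        for D,(x,y) in socks.items():
            P=proj(cal,cyl(x,y,D/1e3,S[D]/1e3)); tiles.append(tile(P.mean(0),[P[:48],P[48:]],22))
        row1=np.hstack(tiles)
        tiles=[]
        d=np.array(clips[-1])-clips[0]; d/=np.linalg.norm(d); e=np.array([d[1],-d[0]])
        for c in clips:
            c=np.array(c); sq=np.array([c+a*.017*d*1.0+b*e*.019 for a,b in((1,1),(1,-1),(-1,-1),(-1,1))]) if PL==0 else np.array([c+a*.019*d+b*e*.017 for a,b in((1,1),(1,-1),(-1,-1),(-1,1))])
            Q=proj(cal,np.c_[sq,np.full(4,.012)]); P=proj(cal,cyl(c[0],c[1],.012,.010,.012)); P2=proj(cal,cyl(c[0],c[1],.006,.016,.012))
            tiles.append(tile(Q.mean(0),[Q,P[:48],P2[48:]],18))
        P=proj(cal,cyl(eye[0],eye[1],.035,.009));P2=proj(cal,cyl(eye[0],eye[1],.019,.009)); tiles.append(tile(P.mean(0),[P[48:],P2[48:]],18))
        row2=np.hstack(tiles)
        W=max(row1.shape[1],row2.shape[1]); p=lambda r:np.pad(r,((0,0),(0,W-r.shape[1]),(0,0)))
        o=np.vstack([p(row1),p(row2)]); 
        if o.shape[1]>800:o=cv2.resize(o,None,fx=800/o.shape[1],fy=800/o.shape[1])
        cv2.imwrite(f"pics/{tag}_{n}.png",o)
PL=0
E
python3 - <<'E'
import ov; from h import *; from rig import *
c=calibration("top")
uv=[(160+(u+.5)/4-.5,160+(v+.5)/4-.5) for u,v in[(158.5,58),(304,65),(444.5,71),(577,77)]]
cl=onplane(c,uv,.012)[:,:2]; print(cl,np.diff(cl,axis=0)); eye=onplane(c,[(160+40.5/4-.5,160+52.5/4-.5)],.009)[0,:2];print(eye)
uv=[(140+(u+.5)/4.5-.5,170+(v+.5)/4.5-.5) for u,v in[(199,411-160),(348,354-160),(483,302-160),(604,259-160)]]
c2=onplane(calibration("scene"),uv,.012)[:,:2];print(c2)
cl=(cl+c2)/2
ov.overlay("ov1",{57:(.4281,-.218),50:(.446,-.0491),43:(.4128,.1745),36:(.441,.0695)},cl,(eye+[.5774,.2072])/2)
E
```

```text
[[ 0.57841508  0.13846764]
 [ 0.57531552  0.0563287 ]
 [ 0.57275339 -0.02252531]
 [ 0.57014878 -0.09636222]] [[-0.00309956 -0.08213894]
 [-0.00256213 -0.07885401]
 [-0.00260461 -0.07383691]]
[0.58154972 0.20642795]
[[ 0.57621707  0.14061246]
 [ 0.57409957  0.05826423]
 [ 0.57229678 -0.02048391]
 [ 0.56828076 -0.09333341]]
```

View pics/ov1_top.png

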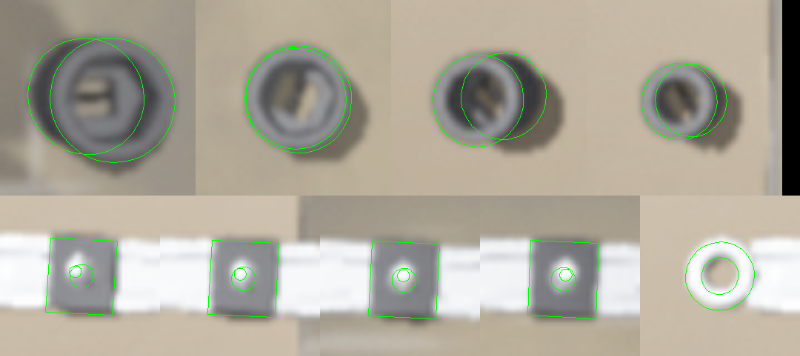

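View pics/ov1_scene.png

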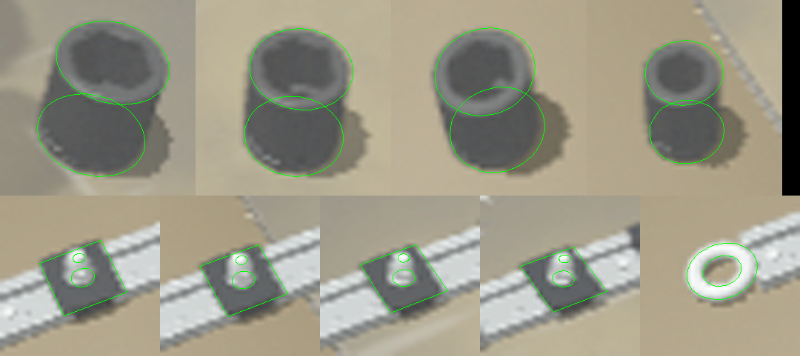

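The overlays match in both cameras, so the sizes are confirmed from left to right as 43, 36, 50 and 57 mm. The post next to the eye is c1, at about (.577,.140). Before moving I'll locate the brass cup and write an offset helper.

```bash
cat > to.py <<'E'
import sys
from rig import *
from h import *
from scipy.spatial.transform import Rotation as Rn
def to(x,y,z,yaw=0):
    o=get_obs(); R=Rn.from_quat(o["tool_rot"])
    G=Rn.from_matrix(np.array([[np.cos(yaw),np.sin(yaw),0],[np.sin(yaw),-np.cos(yaw),0],[0,0,-1]]))
    d=R.inv().apply(np.array([x,y,z])-o["position"])*100
    r=(R.inv()*G).as_rotvec(degrees=True)
    print("t",round(o["time"],2),"pos",np.round(o["position"],4),"F",np.round(o["ft_force"],1),"w",round(o["grip_width"],4),"| off",np.round(d,2),"rot",np.round(r,1))
if __name__=="__main__":
    a=list(map(float,sys.argv[1:])); to(*a)
E
python3 - <<'E'
from rig import *; from h import *
A=[]
def line(n,uv):
    c=calibration(n); o=c["pose"][:3,3]; p=onplane(c,[uv],0)[0]; d=p-o; return o,d/np.linalg.norm(d)
for a,b in[((239,77),(307,57)),((204,76),(265,35))]:
    (o1,d1),(o2,d2)=line("scene",a),line("top",b)
    s=np.linalg.lstsq(np.c_[d1,-d2],o2-o1,rcond=None)[0]; print(o1+s[0]*d1,o2+s[1]*d2)
E
python3 to.py .4135 .174 .13
```

```text
[ 0.74460056 -0.09392281  0.23376394] [ 0.75073591 -0.08432799  0.23578814]
[ 0.78128539 -0.02242584  0.23772759] [ 0.78746408 -0.01189148  0.24122694]
t 0.1 pos [0.1566 0.6044 0.2217] F [0.4 0.1 0. ] w 0.0868 | off [-35.19  35.68   9.22] rot [ 0.1  0.1 75.5]
```

Request:
drive_tool(plan=[{"offset": [-4, 4, 0], "delta_rot": [0, 0, 7], "jaw": 8.7}, {"offset": [-8, 8, 0], "delta_rot": [0, 0, 14], "jaw": 8.7}, {"offset": [-11, 11, 0], "delta_rot": [0, 0, 21], "jaw": 8.7}, {"offset": [-14, 14, 0], "delta_rot": [0, 0, 28], "jaw": 8.7}, {"offset": [-17, 17, 0], "delta_rot": [0, 0, 35], "jaw": 8.7}, {"offset": [-20, 20, 0], "delta_rot": [0, 0, 42], "jaw": 8.7}, {"offset": [-23, 23, 0], "delta_rot": [0, 0, 49], "jaw": 8.7}, {"offset": [-26, 26, 0], "delta_rot": [0, 0, 56], "jaw": 8.7}], squeeze=40)

```text
time: 0.77
position: [0.3261, 0.3158, 0.2224]
tool_rot: [0.986, 0.166, -0.0, 0.0]
ft_force: [1.3, 0.3, -0.5]
grip_width: 0.0868
```

```bash
python3 to.py .4135 .174 .13
```

```text
t 0.77 pos [0.3261 0.3158 0.2224] F [ 1.3  0.3 -0.5] w 0.0868 | off [ 3.61 16.26  9.24] rot [ 0.   0.  19.1]
```

Request:
drive_tool(plan=[{"offset": [0.6, 3.5, 1], "delta_rot": [0, 0, 7], "jaw": 8}, {"offset": [1.5, 7, 3], "delta_rot": [0, 0, 14], "jaw": 7}, {"offset": [2.3, 10, 5], "delta_rot": [0, 0, 19.4], "jaw": 6.5}, {"offset": [2.9, 12, 7], "delta_rot": [0, 0, 19.4], "jaw": 6.5}, {"offset": [2.9, 13, 9], "delta_rot": [0, 0, 19.4], "jaw": 6.5}, {"offset": [2.9, 13, 9], "delta_rot": [0, 0, 19.4], "jaw": 6.5}, {"offset": [2.9, 13, 9], "delta_rot": [0, 0, 19.4], "jaw": 6.5}, {"offset": [2.9, 13, 9], "delta_rot": [0, 0, 19.4], "jaw": 6.5}])

```text
time: 1.43
position: [0.3963, 0.2052, 0.133]
tool_rot: [1.0, 0.001, 0.0, -0.0]
ft_force: [-0.7, -0.3, 0.1]
grip_width: 0.0652
```

```bash
python3 to.py .4135 .174 .025
```

```text
t 1.43 pos [0.3963 0.2052 0.133 ] F [-0.7 -0.3  0.1] w 0.0652 | off [ 1.71  3.13 10.8 ] rot [-0.  -0.   0.1]
```

Request:
drive_tool(plan=[{"offset": [1, 1.5, 0], "delta_rot": [0, 0, 0], "jaw": 6.5}, {"offset": [1.7, 3.1, 0], "delta_rot": [0, 0, 0], "jaw": 6.5}, {"offset": [1.7, 3.1, 0], "delta_rot": [0, 0, 0], "jaw": 6.5}, {"offset": [1.7, 3.1, 1], "delta_rot": [0, 0, 0], "jaw": 6.5}, {"offset": [1.7, 3.1, 3], "delta_rot": [0, 0, 0], "jaw": 6.5}, {"offset": [1.7, 3.1, 4], "delta_rot": [0, 0, 0], "jaw": 6.5}, {"offset": [1.7, 3.1, 4], "delta_rot": [0, 0, 0], "jaw": 6.5}, {"offset": [1.7, 3.1, 4], "delta_rot": [0, 0, 0], "jaw": 6.5}])

```text
time: 2.1
position: [0.4131, 0.1748, 0.0931]
tool_rot: [1.0, 0.001, 0.0, -0.0]
ft_force: [0.1, -1.0, 0.6]
grip_width: 0.0649
```

```bash
python3 to.py .4135 .174 .025
python3 - <<'E'
from rig import *
import cv2,numpy as np
a=camera("scene");b=camera("top")
cv2.imwrite("pics/g1.png",cv2.resize(np.hstack([a[180:340,120:300],b[190:350,110:290]])[:,:,::-1],None,fx=2.2,fy=2.2))
E
```

```text
t 2.1 pos [0.4131 0.1748 0.0931] F [ 0.1 -1.   0.6] w 0.0649 | off [0.04 0.08 6.81] rot [-0.  -0.   0.1]
```

View pics/g1.png

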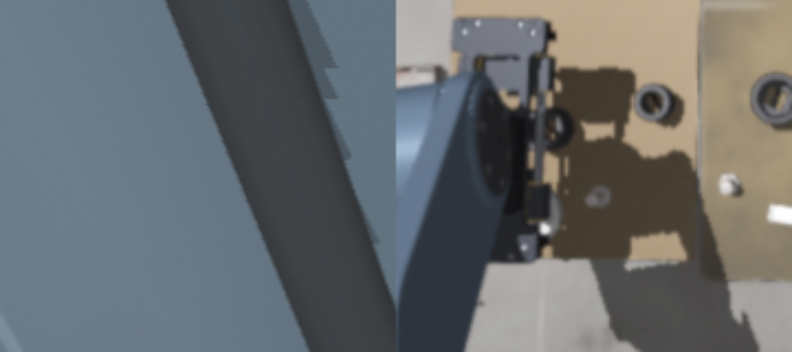

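The scene view is blocked by the arm. The top view shows the fingers on either side of the 43 mm socket in x, so I'll go down and grip.

Request:
drive_tool(plan=[{"offset": [0, 0, 1.5], "delta_rot": [0, 0, 0], "jaw": 6.5}, {"offset": [0, 0.1, 3], "delta_rot": [0, 0, 0], "jaw": 6.5}, {"offset": [0, 0.1, 4.5], "delta_rot": [0, 0, 0], "jaw": 6.5}, {"offset": [0, 0.1, 6], "delta_rot": [0, 0, 0], "jaw": 6.5}, {"offset": [0, 0.1, 6.8], "delta_rot": [0, 0, 0], "jaw": 6.5}, {"offset": [0, 0.1, 6.8], "delta_rot": [0, 0, 0], "jaw": 6.5}, {"offset": [0, 0.1, 6.8], "delta_rot": [0, 0, 0], "jaw": 4}, {"offset": [0, 0.1, 6.8], "delta_rot": [0, 0, 0], "jaw": 4}])

```text
time: 2.87
position: [0.4141, 0.1729, 0.0253]
tool_rot: [1.0, 0.001, 0.001, -0.0]
ft_force: [0.4, 0.4, 0.4]
grip_width: 0.058
```

Request:
drive_tool(plan=[{"offset": [0, 0, 0], "delta_rot": [0, 0, 0], "jaw": 3.5}, {"offset": [0, 0, 0], "delta_rot": [0, 0, 0], "jaw": 3.5}, {"offset": [0, 0, 0], "delta_rot": [0, 0, 0], "jaw": 3.5}, {"offset": [0, 0, 0], "delta_rot": [0, 0, 0], "jaw": 3.5}, {"offset": [0, 0, 0], "delta_rot": [0, 0, 0], "jaw": 3.5}, {"offset": [0, 0, -1], "delta_rot": [0, 0, 0], "jaw": 3.5}, {"offset": [0, 0, -2], "delta_rot": [0, 0, 0], "jaw": 3.5}, {"offset": [0, 0, -3], "delta_rot": [0, 0, 0], "jaw": 3.5}])

```text
time: 3.53
position: [0.413, 0.1726, 0.0546]
tool_rot: [1.0, 0.0, -0.001, 0.0]
ft_force: [0.7, 0.3, -2.1]
grip_width: 0.0418
```

```bash
python3 to.py .5725 -.0215 .110
```

```text
t 3.53 pos [0.413  0.1726 0.0546] F [ 0.7  0.3 -2.1] w 0.0418 | off [15.92 19.43 -5.56] rot [0.  0.1 0.1]
```

Request:
drive_tool(plan=[{"offset": [0, 0, -2.5], "delta_rot": [0, 0, 0], "jaw": 3.5}, {"offset": [1.5, 2, -4.5], "delta_rot": [0, 0, 0], "jaw": 3.5}, {"offset": [4, 5, -5.5], "delta_rot": [0, 0, 0], "jaw": 3.5}, {"offset": [6.5, 8, -5.5], "delta_rot": [0, 0, 0], "jaw": 3.5}, {"offset": [9, 11, -5.5], "delta_rot": [0, 0, 0], "jaw": 3.5}, {"offset": [11.5, 14, -5.5], "delta_rot": [0, 0, 0], "jaw": 3.5}, {"offset": [13.8, 17, -5.5], "delta_rot": [0, 0, 0], "jaw": 3.5}, {"offset": [15.2, 18.8, -5.5], "delta_rot": [0, 0, 0], "jaw": 3.5}])

```text
time: 4.2
position: [0.5686, -0.0188, 0.1094]
tool_rot: [1.0, -0.0, 0.002, 0.001]
ft_force: [0.2, -0.0, -2.2]
grip_width: 0.0424
```

```bash
python3 to.py .5725 -.023 .110
```

```text
t 4.2 pos [ 0.5686 -0.0188  0.1094] F [ 0.2 -0.  -2.2] w 0.0424 | off [ 0.39  0.42 -0.05] rot [ 0.1 -0.2 -0.1]
```

Request:
drive_tool(plan=[{"offset": [0.2, 0.2, 0], "delta_rot": [0, 0, 0], "jaw": 3.5}, {"offset": [0.4, 0.4, 0], "delta_rot": [0, 0, 0], "jaw": 3.5}, {"offset": [0.4, 0.4, 0], "delta_rot": [0, 0, 0], "jaw": 3.5}, {"offset": [0.4, 0.4, 1], "delta_rot": [0, 0, 0], "jaw": 3.5}, {"offset": [0.4, 0.4, 2], "delta_rot": [0, 0, 0], "jaw": 3.5}, {"offset": [0.4, 0.4, 3], "delta_rot": [0, 0, 0], "jaw": 3.5}, {"offset": [0.4, 0.4, 4], "delta_rot": [0, 0, 0], "jaw": 3.5}, {"offset": [0.4, 0.4, 4.5], "delta_rot": [0, 0, 0], "jaw": 3.5}])

```text
time: 4.87
position: [0.5682, -0.0183, 0.0624]
tool_rot: [1.0, 0.001, -0.002, -0.0]
ft_force: [-0.2, -0.1, -2.9]
grip_width: 0.042
```

```bash
python3 to.py .5725 -.023 .038;python3 - <<'E'
from rig import *
import cv2,numpy as np
a=camera("scene");b=camera("top")
cv2.imwrite("pics/g2.png",cv2.resize(np.hstack([a[130:290,140:320],b[120:280,150:330]])[:,:,::-1],None,fx=2.2,fy=2.2))
E
```

```text
t 4.87 pos [ 0.5682 -0.0183  0.0624] F [-0.2 -0.1 -2.9] w 0.042 | off [0.44 0.48 2.44] rot [-0.   0.2  0.1]
```

View pics/g2.png

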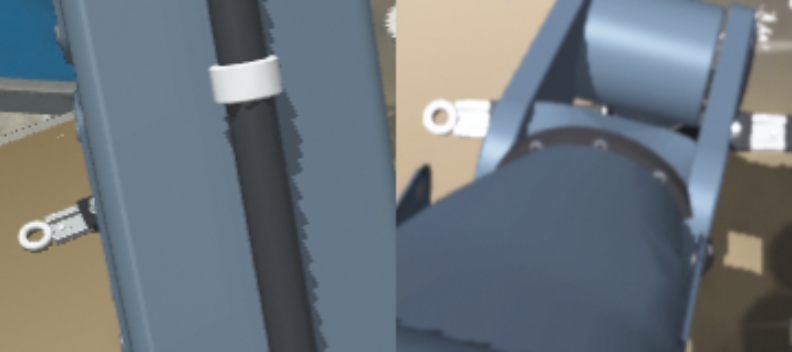

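Both views are blocked by the arm here, so I'll centre by measured pose and watch the force on the way down.

Request:
drive_tool(plan=[{"offset": [0.4, 0.5, 0], "delta_rot": [0, 0, 0], "jaw": 3.5}, {"offset": [0.4, 0.5, 0], "delta_rot": [0, 0, 0], "jaw": 3.5}, {"offset": [0.4, 0.5, 0], "delta_rot": [0, 0, 0], "jaw": 3.5}, {"offset": [0.4, 0.5, 0], "delta_rot": [0, 0, 0], "jaw": 3.5}, {"offset": [0.4, 0.5, 0.3], "delta_rot": [0, 0, 0], "jaw": 3.5}, {"offset": [0.4, 0.5, 0.6], "delta_rot": [0, 0, 0], "jaw": 3.5}, {"offset": [0.4, 0.5, 0.9], "delta_rot": [0, 0, 0], "jaw": 3.5}, {"offset": [0.4, 0.5, 1.2], "delta_rot": [0, 0, 0], "jaw": 3.5}])

```text
time: 5.63
position: [0.5736, -0.024, 0.0522]
tool_rot: [1.0, 0.001, -0.0, -0.0]
ft_force: [-0.1, -0.6, -2.3]
grip_width: 0.0421
```

```bash
python3 to.py .5725 -.023 .038
```

```text
t 5.63 pos [ 0.5736 -0.024   0.0522] F [-0.1 -0.6 -2.3] w 0.0421 | off [-0.11 -0.1   1.42] rot [-0.   0.   0.1]
```

Request:
drive_tool(plan=[{"offset": [-0.1, -0.1, 0.2], "delta_rot": [0, 0, 0], "jaw": 3.5}, {"offset": [-0.1, -0.1, 0.4], "delta_rot": [0, 0, 0], "jaw": 3.5}, {"offset": [-0.1, -0.1, 0.6], "delta_rot": [0, 0, 0], "jaw": 3.5}, {"offset": [-0.1, -0.1, 0.7], "delta_rot": [0, 0, 0], "jaw": 3.5}, {"offset": [-0.1, -0.1, 0.8], "delta_rot": [0, 0, 0], "jaw": 3.5}, {"offset": [-0.1, -0.1, 0.9], "delta_rot": [0, 0, 0], "jaw": 3.5}, {"offset": [-0.1, -0.1, 1.0], "delta_rot": [0, 0, 0], "jaw": 3.5}, {"offset": [-0.1, -0.1, 1.0], "delta_rot": [0, 0, 0], "jaw": 3.5}])

```text
time: 6.3
position: [0.5727, -0.0231, 0.0424]
tool_rot: [1.0, 0.001, -0.0, -0.0]
ft_force: [-0.6, -1.0, -3.1]
grip_width: 0.0422
```

```bash
python3 to.py .5725 -.023 .038
```

```text
t 6.3 pos [ 0.5727 -0.0231  0.0424] F [-0.6 -1.  -3.1] w 0.0422 | off [-0.02 -0.01  0.44] rot [-0.   0.   0.1]
```

Underside is about 17 mm up, below the 28 mm tip, and there is no contact force, so it is over the post. Seat it and release.

Request:
drive_tool(plan=[{"offset": [0, 0, 0.1], "delta_rot": [0, 0, 0], "jaw": 3.5}, {"offset": [0, 0, 0.2], "delta_rot": [0, 0, 0], "jaw": 3.5}, {"offset": [0, 0, 0.3], "delta_rot": [0, 0, 0], "jaw": 3.5}, {"offset": [0, 0, 0.4], "delta_rot": [0, 0, 0], "jaw": 3.5}, {"offset": [0, 0, 0.4], "delta_rot": [0, 0, 0], "jaw": 3.5}, {"offset": [0, 0, 0.4], "delta_rot": [0, 0, 0], "jaw": 3.5}, {"offset": [0, 0, 0.4], "delta_rot": [0, 0, 0], "jaw": 3.5}, {"offset": [0, 0, 0.4], "delta_rot": [0, 0, 0], "jaw": 3.5}])

```text
time: 6.97
position: [0.5728, -0.0231, 0.0386]
tool_rot: [1.0, 0.001, 0.0, 0.0]
ft_force: [-0.5, 0.2, -2.4]
grip_width: 0.0423
```

Request:
drive_tool(plan=[{"offset": [0, 0, 0], "delta_rot": [0, 0, 0], "jaw": 5.5}, {"offset": [0, 0, 0], "delta_rot": [0, 0, 0], "jaw": 5.5}, {"offset": [0, 0, 0], "delta_rot": [0, 0, 0], "jaw": 6.2}, {"offset": [0, 0, 0], "delta_rot": [0, 0, 0], "jaw": 6.2}, {"offset": [0, 0, 0], "delta_rot": [0, 0, 0], "jaw": 6.2}, {"offset": [0, 0, -1.5], "delta_rot": [0, 0, 0], "jaw": 6.2}, {"offset": [0, 0, -4], "delta_rot": [0, 0, 0], "jaw": 6.2}, {"offset": [0, 0, -8], "delta_rot": [0, 0, 0], "jaw": 6.2}])

```text
time: 7.63
position: [0.5701, -0.0226, 0.1164]
tool_rot: [1.0, 0.0, -0.004, -0.001]
ft_force: [0.3, -0.5, -0.5]
grip_width: 0.0618
```

```bash
python3 to.py .4415 .069 .11
```

```text
t 7.63 pos [ 0.5701 -0.0226  0.1164] F [ 0.3 -0.5 -0.5] w 0.0618 | off [-12.85  -9.17   0.76] rot [-0.1  0.4  0. ]
```

Next the 36 mm socket at (.441,.0695). This move also clears the view so I can check the first one.

Request:
drive_tool(plan=[{"offset": [-1, -1, -0.5], "delta_rot": [0, 0, 0], "jaw": 5.8}, {"offset": [-4, -3, -0.5], "delta_rot": [0, 0, 0], "jaw": 5.8}, {"offset": [-7, -5, -0.5], "delta_rot": [0, 0, 0], "jaw": 5.8}, {"offset": [-10, -7, -0.5], "delta_rot": [0, 0, 0], "jaw": 5.8}, {"offset": [-12, -8.5, 0], "delta_rot": [0, 0, 0], "jaw": 5.8}, {"offset": [-12.8, -9.2, 0.7], "delta_rot": [0, 0, 0], "jaw": 5.8}, {"offset": [-12.8, -9.2, 0.7], "delta_rot": [0, 0, 0], "jaw": 5.8}, {"offset": [-12.8, -9.2, 0.7], "delta_rot": [0, 0, 0], "jaw": 5.8}])

```text
time: 8.3
position: [0.4448, 0.069, 0.1117]
tool_rot: [1.0, 0.001, 0.0, 0.0]
ft_force: [1.1, -0.5, 0.6]
grip_width: 0.0579
```

```bash
python3 to.py .4415 .069 .024;python3 - <<'E'
from rig import *
import cv2,numpy as np
a=camera("scene");b=camera("top")
cv2.imwrite("pics/g3.png",cv2.resize(np.hstack([a[130:290,140:320],b[120:280,180:360]])[:,:,::-1],None,fx=2.2,fy=2.2))
E
```

```text
t 8.3 pos [0.4448 0.069  0.1117] F [ 1.1 -0.5  0.6] w 0.0579 | off [-0.33 -0.    8.77] rot [ 0.  -0.   0.1]
```

View pics/g3.png

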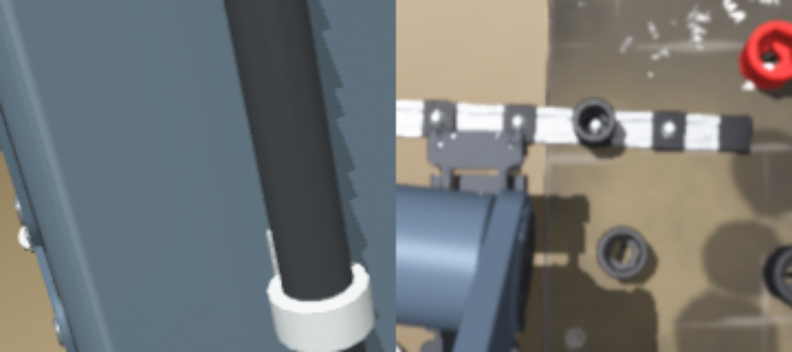

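The top view shows the 43 mm socket on the third post at about (270,175), with the shiny tip visible inside it. Now grip the 36.

Request:
drive_tool(plan=[{"offset": [-0.3, 0, 0], "delta_rot": [0, 0, 0], "jaw": 5.8}, {"offset": [-0.3, 0, 2], "delta_rot": [0, 0, 0], "jaw": 5.8}, {"offset": [-0.3, 0, 4], "delta_rot": [0, 0, 0], "jaw": 5.8}, {"offset": [-0.3, 0, 6], "delta_rot": [0, 0, 0], "jaw": 5.8}, {"offset": [-0.3, 0, 8], "delta_rot": [0, 0, 0], "jaw": 5.8}, {"offset": [-0.3, 0, 8.7], "delta_rot": [0, 0, 0], "jaw": 5.8}, {"offset": [-0.3, 0, 8.7], "delta_rot": [0, 0, 0], "jaw": 5.8}, {"offset": [-0.3, 0, 8.7], "delta_rot": [0, 0, 0], "jaw": 4}])

```text
time: 9.07
position: [0.4421, 0.0684, 0.0246]
tool_rot: [1.0, 0.0, -0.0, 0.0]
ft_force: [-0.5, 0.4, 0.5]
grip_width: 0.0558
```

Request:
drive_tool(plan=[{"offset": [0, 0, 0], "delta_rot": [0, 0, 0], "jaw": 2.8}, {"offset": [0, 0, 0], "delta_rot": [0, 0, 0], "jaw": 2.8}, {"offset": [0, 0, 0], "delta_rot": [0, 0, 0], "jaw": 2.8}, {"offset": [0, 0, 0], "delta_rot": [0, 0, 0], "jaw": 2.8}, {"offset": [0, 0, 0], "delta_rot": [0, 0, 0], "jaw": 2.8}, {"offset": [0, 0, 0], "delta_rot": [0, 0, 0], "jaw": 2.8}, {"offset": [0, 0, 0], "delta_rot": [0, 0, 0], "jaw": 2.8}, {"offset": [0, 0, 0], "delta_rot": [0, 0, 0], "jaw": 2.8}])

```text
time: 9.73
position: [0.4417, 0.0688, 0.0253]
tool_rot: [1.0, 0.001, 0.0, 0.0]
ft_force: [-0.4, -1.2, 7.0]
grip_width: 0.0346
```

```bash
python3 to.py .5692 -.0955 .11
```

```text
t 9.73 pos [0.4417 0.0688 0.0253] F [-0.4 -1.2  7. ] w 0.0346 | off [12.73 16.44 -8.45] rot [ 0.  -0.   0.1]
```

Request:
drive_tool(plan=[{"offset": [0, 0, -2], "delta_rot": [0, 0, 0], "jaw": 2.8}, {"offset": [0, 0, -4.5], "delta_rot": [0, 0, 0], "jaw": 2.8}, {"offset": [0.5, 1.5, -7], "delta_rot": [0, 0, 0], "jaw": 2.8}, {"offset": [2, 4, -8.5], "delta_rot": [0, 0, 0], "jaw": 2.8}, {"offset": [4, 7, -8.5], "delta_rot": [0, 0, 0], "jaw": 2.8}, {"offset": [6, 10, -8.5], "delta_rot": [0, 0, 0], "jaw": 2.8}, {"offset": [8.5, 13, -8.5], "delta_rot": [0, 0, 0], "jaw": 2.8}, {"offset": [11, 15.5, -8.5], "delta_rot": [0, 0, 0], "jaw": 2.8}])

```text
time: 10.4
position: [0.5521, -0.088, 0.1096]
tool_rot: [1.0, 0.0, -0.0, 0.0]
ft_force: [0.4, -0.1, -2.0]
grip_width: 0.0345
```

```bash
python3 to.py .5692 -.0957 .065
```

```text
t 10.4 pos [ 0.5521 -0.088   0.1096] F [ 0.4 -0.1 -2. ] w 0.0345 | off [1.71 0.77 4.46] rot [0. 0. 0.]
```

Request:
drive_tool(plan=[{"offset": [1, 0.5, 0], "delta_rot": [0, 0, 0], "jaw": 2.8}, {"offset": [1.7, 0.8, 0], "delta_rot": [0, 0, 0], "jaw": 2.8}, {"offset": [1.7, 0.8, 0], "delta_rot": [0, 0, 0], "jaw": 2.8}, {"offset": [1.7, 0.8, 1], "delta_rot": [0, 0, 0], "jaw": 2.8}, {"offset": [1.7, 0.8, 2.5], "delta_rot": [0, 0, 0], "jaw": 2.8}, {"offset": [1.7, 0.8, 4], "delta_rot": [0, 0, 0], "jaw": 2.8}, {"offset": [1.7, 0.8, 4.5], "delta_rot": [0, 0, 0], "jaw": 2.8}, {"offset": [1.7, 0.8, 4.5], "delta_rot": [0, 0, 0], "jaw": 2.8}])

```text
time: 11.07
position: [0.5658, -0.0921, 0.0625]
tool_rot: [1.0, 0.001, -0.003, -0.001]
ft_force: [-1.0, -0.1, -2.9]
grip_width: 0.0345
```

```bash
python3 to.py .5692 -.0957 .042
```

```text
t 11.07 pos [ 0.5658 -0.0921  0.0625] F [-1.  -0.1 -2.9] w 0.0345 | off [0.35 0.36 2.05] rot [-0.1  0.3  0.1]
```

Request:
drive_tool(plan=[{"offset": [0.3, 0.3, 0], "delta_rot": [0, 0, 0], "jaw": 2.8}, {"offset": [0.3, 0.3, 0], "delta_rot": [0, 0, 0], "jaw": 2.8}, {"offset": [0.3, 0.3, 0], "delta_rot": [0, 0, 0], "jaw": 2.8}, {"offset": [0.3, 0.3, 0], "delta_rot": [0, 0, 0], "jaw": 2.8}, {"offset": [0.3, 0.3, 0], "delta_rot": [0, 0, 0], "jaw": 2.8}, {"offset": [0.3, 0.3, 0.2], "delta_rot": [0, 0, 0], "jaw": 2.8}, {"offset": [0.3, 0.3, 0.4], "delta_rot": [0, 0, 0], "jaw": 2.8}, {"offset": [0.3, 0.3, 0.6], "delta_rot": [0, 0, 0], "jaw": 2.8}])

```text
time: 11.73
position: [0.5718, -0.0971, 0.0585]
tool_rot: [1.0, 0.001, 0.0, 0.0]
ft_force: [0.3, -1.1, -2.8]
grip_width: 0.0346
```

```bash
python3 to.py .5692 -.0957 .042
```

```text
t 11.73 pos [ 0.5718 -0.0971  0.0585] F [ 0.3 -1.1 -2.8] w 0.0346 | off [-0.26 -0.14  1.65] rot [ 0.  -0.   0.1]
```

Request:
drive_tool(plan=[{"offset": [-0.2, -0.1, 0], "delta_rot": [0, 0, 0], "jaw": 2.8}, {"offset": [-0.2, -0.1, 0], "delta_rot": [0, 0, 0], "jaw": 2.8}, {"offset": [-0.2, -0.1, 0.3], "delta_rot": [0, 0, 0], "jaw": 2.8}, {"offset": [-0.2, -0.1, 0.6], "delta_rot": [0, 0, 0], "jaw": 2.8}, {"offset": [-0.2, -0.1, 0.9], "delta_rot": [0, 0, 0], "jaw": 2.8}, {"offset": [-0.2, -0.1, 1.2], "delta_rot": [0, 0, 0], "jaw": 2.8}, {"offset": [-0.2, -0.1, 1.5], "delta_rot": [0, 0, 0], "jaw": 2.8}, {"offset": [-0.2, -0.1, 1.5], "delta_rot": [0, 0, 0], "jaw": 2.8}])

```text
time: 12.4
position: [0.5693, -0.0959, 0.0427]
tool_rot: [1.0, 0.001, -0.001, -0.0]
ft_force: [0.1, 0.3, -2.4]
grip_width: 0.0349
```

```bash
python3 to.py .5692 -.0957 .0375
```

```text
t 12.4 pos [ 0.5693 -0.0959  0.0427] F [ 0.1  0.3 -2.4] w 0.0349 | off [-0.01 -0.02  0.52] rot [-0.   0.1  0.1]
```

Request:
drive_tool(plan=[{"offset": [0, 0, 0.1], "delta_rot": [0, 0, 0], "jaw": 2.8}, {"offset": [0, 0, 0.2], "delta_rot": [0, 0, 0], "jaw": 2.8}, {"offset": [0, 0, 0.3], "delta_rot": [0, 0, 0], "jaw": 2.8}, {"offset": [0, 0, 0.4], "delta_rot": [0, 0, 0], "jaw": 2.8}, {"offset": [0, 0, 0.5], "delta_rot": [0, 0, 0], "jaw": 2.8}, {"offset": [0, 0, 0.5], "delta_rot": [0, 0, 0], "jaw": 2.8}, {"offset": [0, 0, 0.5], "delta_rot": [0, 0, 0], "jaw": 2.8}, {"offset": [0, 0, 0.5], "delta_rot": [0, 0, 0], "jaw": 2.8}])

```text
time: 13.07
position: [0.5698, -0.0961, 0.0386]
tool_rot: [1.0, 0.001, 0.0, 0.0]
ft_force: [-1.7, -0.7, -2.1]
grip_width: 0.0347
```

Request:
drive_tool(plan=[{"offset": [0, 0, 0], "delta_rot": [0, 0, 0], "jaw": 4.5}, {"offset": [0, 0, 0], "delta_rot": [0, 0, 0], "jaw": 5.5}, {"offset": [0, 0, 0], "delta_rot": [0, 0, 0], "jaw": 5.8}, {"offset": [0, 0, 0], "delta_rot": [0, 0, 0], "jaw": 5.8}, {"offset": [0, 0, 0], "delta_rot": [0, 0, 0], "jaw": 5.8}, {"offset": [0, 0, -1.5], "delta_rot": [0, 0, 0], "jaw": 5.8}, {"offset": [0, 0, -4], "delta_rot": [0, 0, 0], "jaw": 6.5}, {"offset": [0, 0, -8], "delta_rot": [0, 0, 0], "jaw": 7.3}])

```text
time: 13.73
position: [0.5672, -0.0953, 0.1163]
tool_rot: [1.0, 0.0, -0.004, -0.001]
ft_force: [0.6, 0.7, -0.3]
grip_width: 0.0646
```

```bash
python3 to.py .446 -.0495 .115
```

```text
t 13.73 pos [ 0.5672 -0.0953  0.1163] F [ 0.6  0.7 -0.3] w 0.0646 | off [-12.11  -4.59   0.24] rot [-0.2  0.4  0. ]
```

Request:
drive_tool(plan=[{"offset": [-2, -1, -0.5], "delta_rot": [0, 0, 0], "jaw": 7.3}, {"offset": [-5, -2, -0.5], "delta_rot": [0, 0, 0], "jaw": 7.3}, {"offset": [-8, -3, -0.5], "delta_rot": [0, 0, 0], "jaw": 7.3}, {"offset": [-11, -4, 0], "delta_rot": [0, 0, 0], "jaw": 7.3}, {"offset": [-12.2, -4.6, 0], "delta_rot": [0, 0, 0], "jaw": 7.3}, {"offset": [-12.2, -4.6, 0], "delta_rot": [0, 0, 0], "jaw": 7.3}, {"offset": [-12.2, -4.6, 0], "delta_rot": [0, 0, 0], "jaw": 7.3}, {"offset": [-12.2, -4.6, 0], "delta_rot": [0, 0, 0], "jaw": 7.3}])

```text
time: 14.4
position: [0.4501, -0.0512, 0.119]
tool_rot: [1.0, 0.0, 0.002, 0.001]
ft_force: [0.9, 1.0, 0.6]
grip_width: 0.073
```

```bash
python3 to.py .446 -.0495 .0265;python3 - <<'E'
from rig import *
import cv2,numpy as np
b=camera("top")
cv2.imwrite("pics/g4.png",cv2.resize(b[120:300,150:390][:,:,::-1],None,fx=3,fy=3))
E
```

```text
t 14.4 pos [ 0.4501 -0.0512  0.119 ] F [0.9 1.  0.6] w 0.073 | off [-0.44 -0.18  9.25] rot [ 0.1 -0.2  0.1]
```

View pics/g4.png

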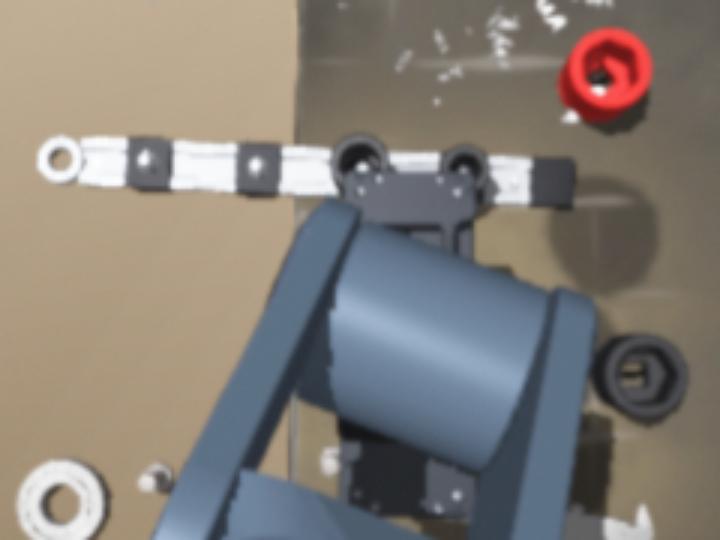

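Top view shows the 43 and 36 mm sockets on posts 3 and 4, and posts 1 and 2 are free. Now grip the 50.

Request:
drive_tool(plan=[{"offset": [-0.4, -0.2, 0], "delta_rot": [0, 0, 0], "jaw": 7.3}, {"offset": [-0.4, -0.2, 2], "delta_rot": [0, 0, 0], "jaw": 7.3}, {"offset": [-0.4, -0.2, 4], "delta_rot": [0, 0, 0], "jaw": 7.3}, {"offset": [-0.4, -0.2, 6], "delta_rot": [0, 0, 0], "jaw": 7.3}, {"offset": [-0.4, -0.2, 8], "delta_rot": [0, 0, 0], "jaw": 7.3}, {"offset": [-0.4, -0.2, 9.2], "delta_rot": [0, 0, 0], "jaw": 7.3}, {"offset": [-0.4, -0.2, 9.2], "delta_rot": [0, 0, 0], "jaw": 7.3}, {"offset": [-0.4, -0.2, 9.2], "delta_rot": [0, 0, 0], "jaw": 6.5}])

```text
time: 15.12
position: [0.4439, -0.0483, 0.026]
tool_rot: [1.0, 0.0, -0.001, -0.0]
ft_force: [-0.4, 0.3, 0.1]
grip_width: 0.0706
```

Request:
drive_tool(plan=[{"offset": [0, 0, 0], "delta_rot": [0, 0, 0], "jaw": 4.2}, {"offset": [0, 0, 0], "delta_rot": [0, 0, 0], "jaw": 4.2}, {"offset": [0, 0, 0], "delta_rot": [0, 0, 0], "jaw": 4.2}, {"offset": [0, 0, 0], "delta_rot": [0, 0, 0], "jaw": 4.2}, {"offset": [0, 0, 0], "delta_rot": [0, 0, 0], "jaw": 4.2}, {"offset": [0, 0, 0], "delta_rot": [0, 0, 0], "jaw": 4.2}, {"offset": [0, 0, 0], "delta_rot": [0, 0, 0], "jaw": 4.2}, {"offset": [0, 0, 0], "delta_rot": [0, 0, 0], "jaw": 4.2}])

```text
time: 15.78
position: [0.4457, -0.0489, 0.0274]
tool_rot: [1.0, 0.0, 0.002, 0.001]
ft_force: [3.6, -0.0, 6.0]
grip_width: 0.0485
```

```bash
python3 to.py .5747 .0573 .11
```

```text
t 15.78 pos [ 0.4457 -0.0489  0.0274] F [ 3.6 -0.   6. ] w 0.0485 | off [ 12.95 -10.59  -8.22] rot [ 0.1 -0.3  0.1]
```

Request:
drive_tool(plan=[{"offset": [0, 0, -2], "delta_rot": [0, 0, 0], "jaw": 4.2}, {"offset": [0, 0, -4.5], "delta_rot": [0, 0, 0], "jaw": 4.2}, {"offset": [0.5, -1.5, -7], "delta_rot": [0, 0, 0], "jaw": 4.2}, {"offset": [2, -4, -8.2], "delta_rot": [0, 0, 0], "jaw": 4.2}, {"offset": [4.5, -6.5, -8.2], "delta_rot": [0, 0, 0], "jaw": 4.2}, {"offset": [7.5, -8.5, -8.2], "delta_rot": [0, 0, 0], "jaw": 4.2}, {"offset": [10, -10, -8.2], "delta_rot": [0, 0, 0], "jaw": 4.2}, {"offset": [12, -10.6, -8.2], "delta_rot": [0, 0, 0], "jaw": 4.2}])

```text
time: 16.45
position: [0.5638, 0.0605, 0.108]
tool_rot: [1.0, 0.002, -0.001, -0.0]
ft_force: [-0.5, -1.4, -4.1]
grip_width: 0.0489
```

```bash
python3 to.py .5747 .0578 .065
```

```text
t 16.45 pos [0.5638 0.0605 0.108 ] F [-0.5 -1.4 -4.1] w 0.0489 | off [1.1  0.27 4.3 ] rot [-0.   0.1  0.2]
```

Request:
drive_tool(plan=[{"offset": [0.6, 0.2, 0], "delta_rot": [0, 0, 0], "jaw": 4.2}, {"offset": [1.1, 0.2, 0], "delta_rot": [0, 0, 0], "jaw": 4.2}, {"offset": [1.1, 0.2, 1], "delta_rot": [0, 0, 0], "jaw": 4.2}, {"offset": [1.1, 0.2, 2.5], "delta_rot": [0, 0, 0], "jaw": 4.2}, {"offset": [1.1, 0.2, 4], "delta_rot": [0, 0, 0], "jaw": 4.2}, {"offset": [1.1, 0.2, 4.2], "delta_rot": [0, 0, 0], "jaw": 4.2}, {"offset": [1.1, 0.2, 4.2], "delta_rot": [0, 0, 0], "jaw": 4.2}, {"offset": [1.1, 0.2, 4.2], "delta_rot": [0, 0, 0], "jaw": 4.2}])

```text
time: 17.12
position: [0.5736, 0.0555, 0.0662]
tool_rot: [1.0, 0.0, -0.001, -0.0]
ft_force: [0.1, -0.3, -3.7]
grip_width: 0.049
```

```bash
python3 to.py .5747 .0578 .043
```

```text
t 17.12 pos [0.5736 0.0555 0.0662] F [ 0.1 -0.3 -3.7] w 0.049 | off [ 0.12 -0.23  2.32] rot [-0.   0.1  0. ]
```

Request:
drive_tool(plan=[{"offset": [0.1, -0.2, 0], "delta_rot": [0, 0, 0], "jaw": 4.2}, {"offset": [0.1, -0.2, 0], "delta_rot": [0, 0, 0], "jaw": 4.2}, {"offset": [0.1, -0.2, 0.4], "delta_rot": [0, 0, 0], "jaw": 4.2}, {"offset": [0.1, -0.2, 0.8], "delta_rot": [0, 0, 0], "jaw": 4.2}, {"offset": [0.1, -0.2, 1], "delta_rot": [0, 0, 0], "jaw": 4.2}, {"offset": [0.1, -0.2, 1], "delta_rot": [0, 0, 0], "jaw": 4.2}, {"offset": [0.1, -0.2, 1], "delta_rot": [0, 0, 0], "jaw": 4.2}, {"offset": [0.1, -0.2, 1], "delta_rot": [0, 0, 0], "jaw": 4.2}])

```text
time: 17.78
position: [0.5757, 0.0579, 0.0565]
tool_rot: [1.0, 0.001, -0.0, 0.0]
ft_force: [-0.1, 0.4, -3.7]
grip_width: 0.0488
```

```bash
python3 to.py .5747 .0578 .043
```

```text
t 17.78 pos [0.5757 0.0579 0.0565] F [-0.1  0.4 -3.7] w 0.0488 | off [-0.1   0.01  1.35] rot [0.  0.  0.1]
```

Request:
drive_tool(plan=[{"offset": [-0.1, 0, 0.2], "delta_rot": [0, 0, 0], "jaw": 4.2}, {"offset": [-0.1, 0, 0.4], "delta_rot": [0, 0, 0], "jaw": 4.2}, {"offset": [-0.1, 0, 0.6], "delta_rot": [0, 0, 0], "jaw": 4.2}, {"offset": [-0.1, 0, 0.8], "delta_rot": [0, 0, 0], "jaw": 4.2}, {"offset": [-0.1, 0, 1.0], "delta_rot": [0, 0, 0], "jaw": 4.2}, {"offset": [-0.1, 0, 1.2], "delta_rot": [0, 0, 0], "jaw": 4.2}, {"offset": [-0.1, 0, 1.3], "delta_rot": [0, 0, 0], "jaw": 4.2}, {"offset": [-0.1, 0, 1.3], "delta_rot": [0, 0, 0], "jaw": 4.2}])

```text
time: 18.45
position: [0.5744, 0.0579, 0.0432]
tool_rot: [1.0, 0.0, -0.0, -0.0]
ft_force: [0.5, 0.3, -4.3]
grip_width: 0.0487
```

```bash
python3 to.py .5747 .0578 .039
```

```text
t 18.45 pos [0.5744 0.0579 0.0432] F [ 0.5  0.3 -4.3] w 0.0487 | off [0.03 0.01 0.42] rot [-0.   0.   0.1]
```

The socket is over the post and there is no contact force. Seat it and release.

Request:
drive_tool(plan=[{"offset": [0, 0, 0.1], "delta_rot": [0, 0, 0], "jaw": 4.2}, {"offset": [0, 0, 0.2], "delta_rot": [0, 0, 0], "jaw": 4.2}, {"offset": [0, 0, 0.3], "delta_rot": [0, 0, 0], "jaw": 4.2}, {"offset": [0, 0, 0.4], "delta_rot": [0, 0, 0], "jaw": 4.2}, {"offset": [0, 0, 0.4], "delta_rot": [0, 0, 0], "jaw": 4.2}, {"offset": [0, 0, 0.4], "delta_rot": [0, 0, 0], "jaw": 4.2}, {"offset": [0, 0, 0.4], "delta_rot": [0, 0, 0], "jaw": 4.2}, {"offset": [0, 0, 0.4], "delta_rot": [0, 0, 0], "jaw": 4.2}])

```text
time: 19.12
position: [0.5747, 0.0579, 0.0396]
tool_rot: [1.0, 0.0, 0.0, 0.0]
ft_force: [0.4, -0.5, -3.7]
grip_width: 0.049
```

Request:
drive_tool(plan=[{"offset": [0, 0, 0], "delta_rot": [0, 0, 0], "jaw": 6}, {"offset": [0, 0, 0], "delta_rot": [0, 0, 0], "jaw": 7}, {"offset": [0, 0, 0], "delta_rot": [0, 0, 0], "jaw": 7}, {"offset": [0, 0, 0], "delta_rot": [0, 0, 0], "jaw": 7}, {"offset": [0, 0, 0], "delta_rot": [0, 0, 0], "jaw": 7}, {"offset": [0, 0, -1.5], "delta_rot": [0, 0, 0], "jaw": 7}, {"offset": [0, 0, -4], "delta_rot": [0, 0, 0], "jaw": 7.5}, {"offset": [0, 0, -8], "delta_rot": [0, 0, 0], "jaw": 8}])

```text
time: 19.78
position: [0.572, 0.058, 0.1174]
tool_rot: [1.0, 0.0, -0.004, -0.0]
ft_force: [0.3, 0.2, -0.6]
grip_width: 0.0756
```

```bash
python3 to.py .428 -.218 .125
```

```text
t 19.78 pos [0.572  0.058  0.1174] F [ 0.3  0.2 -0.6] w 0.0756 | off [-14.43  27.59  -0.67] rot [-0.   0.5  0. ]
```

Request:
drive_tool(plan=[{"offset": [-2, 1, -0.8], "delta_rot": [0, 0, 0], "jaw": 8.2}, {"offset": [-5, 3, -0.8], "delta_rot": [0, 0, 0], "jaw": 8.2}, {"offset": [-8, 6.5, -0.8], "delta_rot": [0, 0, 0], "jaw": 8.2}, {"offset": [-11, 10, -0.8], "delta_rot": [0, 0, 0], "jaw": 8.2}, {"offset": [-13, 13.5, -0.8], "delta_rot": [0, 0, 0], "jaw": 8.2}, {"offset": [-14, 17, -0.8], "delta_rot": [0, 0, 0], "jaw": 8.2}, {"offset": [-14.4, 20.5, -0.8], "delta_rot": [0, 0, 0], "jaw": 8.2}, {"offset": [-14.4, 24, -0.8], "delta_rot": [0, 0, 0], "jaw": 8.2}])

```text
time: 20.45
position: [0.4291, -0.1835, 0.1279]
tool_rot: [1.0, 0.0, -0.0, -0.0]
ft_force: [0.7, 0.1, 0.3]
grip_width: 0.0818
```

```bash
python3 to.py .428 -.218 .115
```

```text
t 20.45 pos [ 0.4291 -0.1835  0.1279] F [0.7 0.1 0.3] w 0.0818 | off [-0.1   3.45  1.29] rot [-0.   0.1  0. ]
```

Request:
drive_tool(plan=[{"offset": [-0.1, 2, 0], "delta_rot": [0, 0, 0], "jaw": 8.4}, {"offset": [-0.1, 3.5, 0], "delta_rot": [0, 0, 0], "jaw": 8.4}, {"offset": [-0.1, 3.5, 0.5], "delta_rot": [0, 0, 0], "jaw": 8.4}, {"offset": [-0.1, 3.5, 1.3], "delta_rot": [0, 0, 0], "jaw": 8.4}, {"offset": [-0.1, 3.5, 1.3], "delta_rot": [0, 0, 0], "jaw": 8.4}, {"offset": [-0.1, 3.5, 1.3], "delta_rot": [0, 0, 0], "jaw": 8.4}, {"offset": [-0.1, 3.5, 1.3], "delta_rot": [0, 0, 0], "jaw": 8.4}, {"offset": [-0.1, 3.5, 1.3], "delta_rot": [0, 0, 0], "jaw": 8.4}])

```text
time: 21.12
position: [0.43, -0.216, 0.1145]
tool_rot: [1.0, 0.001, -0.0, -0.0]
ft_force: [-0.8, 0.3, 0.9]
grip_width: 0.0842
```

```bash
python3 to.py .428 -.218 .028;python3 - <<'E'
from rig import *
import cv2,numpy as np
b=camera("top");a=camera("scene")
cv2.imwrite("pics/g5.png",cv2.resize(np.vstack([b[120:290,150:410],a[140:310,130:390]])[:,:,::-1],None,fx=1.7,fy=1.7))
E
```

```text
t 21.12 pos [ 0.43   -0.216   0.1145] F [-0.8  0.3  0.9] w 0.0842 | off [-0.2   0.2   8.65] rot [-0.   0.   0.2]
```

View pics/g5.png

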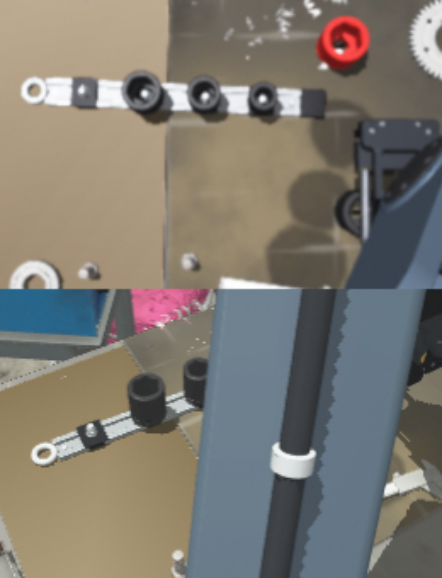

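The top view shows 50, 43 and 36 seated in order with post tips in their bores, and post 1 free by the eye. Next is the 57 mm socket.

Request:
drive_tool(plan=[{"offset": [-0.2, 0.2, 0], "delta_rot": [0, 0, 0], "jaw": 8.4}, {"offset": [-0.2, 0.2, 0], "delta_rot": [0, 0, 0], "jaw": 8.4}, {"offset": [-0.2, 0.2, 2], "delta_rot": [0, 0, 0], "jaw": 8.4}, {"offset": [-0.2, 0.2, 4], "delta_rot": [0, 0, 0], "jaw": 8.4}, {"offset": [-0.2, 0.2, 6], "delta_rot": [0, 0, 0], "jaw": 8.4}, {"offset": [-0.2, 0.2, 8], "delta_rot": [0, 0, 0], "jaw": 8.4}, {"offset": [-0.2, 0.2, 8.6], "delta_rot": [0, 0, 0], "jaw": 8.4}, {"offset": [-0.2, 0.2, 8.6], "delta_rot": [0, 0, 0], "jaw": 8.4}])

```text
time: 21.88
position: [0.4271, -0.2187, 0.0273]
tool_rot: [1.0, 0.0, -0.001, -0.001]
ft_force: [-0.1, 0.8, 0.5]
grip_width: 0.0842
```

Request:
drive_tool(plan=[{"offset": [0, 0, 0], "delta_rot": [0, 0, 0], "jaw": 7}, {"offset": [0, 0, 0], "delta_rot": [0, 0, 0], "jaw": 4.8}, {"offset": [0, 0, 0], "delta_rot": [0, 0, 0], "jaw": 4.8}, {"offset": [0, 0, 0], "delta_rot": [0, 0, 0], "jaw": 4.8}, {"offset": [0, 0, 0], "delta_rot": [0, 0, 0], "jaw": 4.8}, {"offset": [0, 0, 0], "delta_rot": [0, 0, 0], "jaw": 4.8}, {"offset": [0, 0, 0], "delta_rot": [0, 0, 0], "jaw": 4.8}, {"offset": [0, 0, 0], "delta_rot": [0, 0, 0], "jaw": 4.8}])

```text
time: 22.55
position: [0.4284, -0.2196, 0.0292]
tool_rot: [1.0, 0.001, 0.001, 0.0]
ft_force: [1.1, 1.0, 5.3]
grip_width: 0.0556
```

```bash
python3 to.py .5773 .1395 .13
```

```text
t 22.55 pos [ 0.4284 -0.2196  0.0292] F [1.1 1.  5.3] w 0.0556 | off [ 14.94 -35.88 -10.09] rot [ 0.1 -0.1  0.1]
```

Request:
drive_tool(plan=[{"offset": [0, 0, -2], "delta_rot": [0, 0, 0], "jaw": 4.8}, {"offset": [0, 0, -4.5], "delta_rot": [0, 0, 0], "jaw": 4.8}, {"offset": [0, -1.5, -7], "delta_rot": [0, 0, 0], "jaw": 4.8}, {"offset": [0.5, -4, -9], "delta_rot": [0, 0, 0], "jaw": 4.8}, {"offset": [1, -7, -10], "delta_rot": [0, 0, 0], "jaw": 4.8}, {"offset": [1.5, -10, -10], "delta_rot": [0, 0, 0], "jaw": 4.8}, {"offset": [2, -13, -10], "delta_rot": [0, 0, 0], "jaw": 4.8}, {"offset": [2.5, -16, -10], "delta_rot": [0, 0, 0], "jaw": 4.8}])

```text
time: 23.22
position: [0.4519, -0.0576, 0.1283]
tool_rot: [1.0, 0.0, -0.001, -0.0]
ft_force: [0.4, 0.7, -4.8]
grip_width: 0.0557
```

```bash
python3 to.py .5773 .138 .13
```

```text
t 23.22 pos [ 0.4519 -0.0576  0.1283] F [ 0.4  0.7 -4.8] w 0.0557 | off [ 12.55 -19.55  -0.18] rot [-0.   0.1  0. ]
```

Request:
drive_tool(plan=[{"offset": [0.5, -3, 0], "delta_rot": [0, 0, 0], "jaw": 4.8}, {"offset": [1.5, -6, 0], "delta_rot": [0, 0, 0], "jaw": 4.8}, {"offset": [3, -9, 0], "delta_rot": [0, 0, 0], "jaw": 4.8}, {"offset": [5, -12, 0], "delta_rot": [0, 0, 0], "jaw": 4.8}, {"offset": [7.5, -15, 0], "delta_rot": [0, 0, 0], "jaw": 4.8}, {"offset": [10, -17.5, 0], "delta_rot": [0, 0, 0], "jaw": 4.8}, {"offset": [12, -19.2, 0], "delta_rot": [0, 0, 0], "jaw": 4.8}, {"offset": [12.5, -19.6, 0], "delta_rot": [0, 0, 0], "jaw": 4.8}])

```text
time: 23.88
position: [0.5809, 0.1402, 0.1279]
tool_rot: [1.0, 0.002, 0.002, -0.001]
ft_force: [0.7, 0.5, -4.9]
grip_width: 0.0558
```

```bash
python3 to.py .5773 .138 .068
```

```text
t 23.88 pos [0.5809 0.1402 0.1279] F [ 0.7  0.5 -4.9] w 0.0558 | off [-0.39  0.22  5.99] rot [-0.1 -0.2  0.2]
```

Request:
drive_tool(plan=[{"offset": [-0.2, 0.1, 0], "delta_rot": [0, 0, 0], "jaw": 4.8}, {"offset": [-0.2, 0.1, 0], "delta_rot": [0, 0, 0], "jaw": 4.8}, {"offset": [-0.2, 0.1, 1.5], "delta_rot": [0, 0, 0], "jaw": 4.8}, {"offset": [-0.2, 0.1, 3], "delta_rot": [0, 0, 0], "jaw": 4.8}, {"offset": [-0.2, 0.1, 4.5], "delta_rot": [0, 0, 0], "jaw": 4.8}, {"offset": [-0.2, 0.1, 6], "delta_rot": [0, 0, 0], "jaw": 4.8}, {"offset": [-0.2, 0.1, 6], "delta_rot": [0, 0, 0], "jaw": 4.8}, {"offset": [-0.2, 0.1, 6], "delta_rot": [0, 0, 0], "jaw": 4.8}])

```text
time: 24.55
position: [0.5731, 0.1347, 0.0676]
tool_rot: [1.0, -0.0, -0.003, 0.0]
ft_force: [0.2, -0.8, -4.3]
grip_width: 0.0557
```

```bash
python3 to.py .5773 .138 .045
```

```text
t 24.55 pos [0.5731 0.1347 0.0676] F [ 0.2 -0.8 -4.3] w 0.0557 | off [ 0.43 -0.33  2.26] rot [ 0.   0.3 -0. ]
```

Request:
drive_tool(plan=[{"offset": [0.3, -0.2, 0], "delta_rot": [0, 0, 0], "jaw": 4.8}, {"offset": [0.3, -0.2, 0], "delta_rot": [0, 0, 0], "jaw": 4.8}, {"offset": [0.3, -0.2, 0], "delta_rot": [0, 0, 0], "jaw": 4.8}, {"offset": [0.3, -0.2, 0.5], "delta_rot": [0, 0, 0], "jaw": 4.8}, {"offset": [0.3, -0.2, 0.8], "delta_rot": [0, 0, 0], "jaw": 4.8}, {"offset": [0.3, -0.2, 0.8], "delta_rot": [0, 0, 0], "jaw": 4.8}, {"offset": [0.3, -0.2, 0.8], "delta_rot": [0, 0, 0], "jaw": 4.8}, {"offset": [0.3, -0.2, 0.8], "delta_rot": [0, 0, 0], "jaw": 4.8}])

```text
time: 25.22
position: [0.5785, 0.1379, 0.0604]
tool_rot: [1.0, 0.001, -0.0, 0.0]
ft_force: [0.4, -0.5, -5.0]
grip_width: 0.0553
```

```bash
python3 to.py .5773 .138 .045
```

```text
t 25.22 pos [0.5785 0.1379 0.0604] F [ 0.4 -0.5 -5. ] w 0.0553 | off [-0.12 -0.01  1.54] rot [0.  0.  0.1]
```

Request:
drive_tool(plan=[{"offset": [-0.1, 0, 0.2], "delta_rot": [0, 0, 0], "jaw": 4.8}, {"offset": [-0.1, 0, 0.4], "delta_rot": [0, 0, 0], "jaw": 4.8}, {"offset": [-0.1, 0, 0.6], "delta_rot": [0, 0, 0], "jaw": 4.8}, {"offset": [-0.1, 0, 0.8], "delta_rot": [0, 0, 0], "jaw": 4.8}, {"offset": [-0.1, 0, 1.0], "delta_rot": [0, 0, 0], "jaw": 4.8}, {"offset": [-0.1, 0, 1.2], "delta_rot": [0, 0, 0], "jaw": 4.8}, {"offset": [-0.1, 0, 1.4], "delta_rot": [0, 0, 0], "jaw": 4.8}, {"offset": [-0.1, 0, 1.5], "delta_rot": [0, 0, 0], "jaw": 4.8}])

```text
time: 25.88
position: [0.5774, 0.1379, 0.0452]
tool_rot: [1.0, 0.0, -0.0, 0.0]
ft_force: [-0.2, 0.6, -4.3]
grip_width: 0.0555
```

```bash
python3 to.py .5773 .138 .0405
```

```text
t 25.88 pos [0.5774 0.1379 0.0452] F [-0.2  0.6 -4.3] w 0.0555 | off [-0.01 -0.01  0.47] rot [0.  0.  0.1]
```

Request:
drive_tool(plan=[{"offset": [0, 0, 0.1], "delta_rot": [0, 0, 0], "jaw": 4.8}, {"offset": [0, 0, 0.2], "delta_rot": [0, 0, 0], "jaw": 4.8}, {"offset": [0, 0, 0.3], "delta_rot": [0, 0, 0], "jaw": 4.8}, {"offset": [0, 0, 0.4], "delta_rot": [0, 0, 0], "jaw": 4.8}, {"offset": [0, 0, 0.4], "delta_rot": [0, 0, 0], "jaw": 4.8}, {"offset": [0, 0, 0.4], "delta_rot": [0, 0, 0], "jaw": 4.8}, {"offset": [0, 0, 0.4], "delta_rot": [0, 0, 0], "jaw": 4.8}, {"offset": [0, 0, 0.4], "delta_rot": [0, 0, 0], "jaw": 4.8}])

```text
time: 26.55
position: [0.5776, 0.1379, 0.0416]
tool_rot: [1.0, 0.001, 0.0, 0.0]
ft_force: [0.4, 0.9, -4.5]
grip_width: 0.0555
```

Request:
drive_tool(plan=[{"offset": [0, 0, 0], "delta_rot": [0, 0, 0], "jaw": 7}, {"offset": [0, 0, 0], "delta_rot": [0, 0, 0], "jaw": 8}, {"offset": [0, 0, 0], "delta_rot": [0, 0, 0], "jaw": 8}, {"offset": [0, 0, 0], "delta_rot": [0, 0, 0], "jaw": 8}, {"offset": [0, 0, 0], "delta_rot": [0, 0, 0], "jaw": 8}, {"offset": [0, 0, -1.5], "delta_rot": [0, 0, 0], "jaw": 8}, {"offset": [0, 0, -4], "delta_rot": [0, 0, 0], "jaw": 8}, {"offset": [0, 0, -8], "delta_rot": [0, 0, 0], "jaw": 8}])

```text
time: 27.22
position: [0.5748, 0.1376, 0.1193]
tool_rot: [1.0, 0.0, -0.004, 0.0]
ft_force: [0.6, -0.1, -0.2]
grip_width: 0.0794
```

Request:
drive_tool(plan=[{"offset": [-2, 1, -1], "delta_rot": [0, 0, 0], "jaw": 8}, {"offset": [-5, 4, -2], "delta_rot": [0, 0, 0], "jaw": 8}, {"offset": [-8, 7, -3], "delta_rot": [0, 0, 0], "jaw": 8}, {"offset": [-11, 10, -4], "delta_rot": [0, 0, 0], "jaw": 8}, {"offset": [-13, 14, -5], "delta_rot": [0, 0, 0], "jaw": 8}, {"offset": [-14, 18, -5], "delta_rot": [0, 0, 0], "jaw": 8}, {"offset": [-15, 22, -5], "delta_rot": [0, 0, 0], "jaw": 8}, {"offset": [-15, 26, -5], "delta_rot": [0, 0, 0], "jaw": 8}])

```text
time: 27.88
position: [0.4257, -0.1164, 0.1722]
tool_rot: [1.0, 0.001, -0.0, -0.0]
ft_force: [-0.2, 0.6, 0.0]
grip_width: 0.0798
```

Request:
drive_tool(plan=[{"offset": [0, 4, 0], "delta_rot": [0, 0, 0], "jaw": 8}, {"offset": [0, 8, 0], "delta_rot": [0, 0, 0], "jaw": 8}, {"offset": [0, 11, 0], "delta_rot": [0, 0, 0], "jaw": 8}, {"offset": [0, 14, 0], "delta_rot": [0, 0, 0], "jaw": 8}, {"offset": [0, 16, 0], "delta_rot": [0, 0, 0], "jaw": 8}, {"offset": [0, 18, 0], "delta_rot": [0, 0, 0], "jaw": 8}, {"offset": [0, 18, 0], "delta_rot": [0, 0, 0], "jaw": 8}, {"offset": [0, 18, 0], "delta_rot": [0, 0, 0], "jaw": 8}])

```text
time: 28.55
position: [0.4281, -0.2965, 0.1716]
tool_rot: [1.0, -0.0, 0.0, -0.0]
ft_force: [-0.1, 0.5, -0.2]
grip_width: 0.0798
```

```bash
python3 - <<'E'
from rig import *
import cv2,numpy as np
for n in("top","scene"): cv2.imwrite(f"pics/{n}9.png",camera(n)[:,:,::-1])
a=cv2.imread("pics/scene9.png");b=cv2.imread("pics/top9.png")
cv2.imwrite("pics/g6.png",np.vstack([cv2.resize(b[150:205,155:355],None,fx=4,fy=4),cv2.resize(a[150:250,130:330],(800,400))[:370]]))
from h import *
seats=[(.5773,.1395),(.5747,.0573),(.5725,-.0215),(.5692,-.0948)]
for n,im in(("top",b),("scene",a)):
  im=cv2.resize((255*(im/255.)**.6).astype(np.uint8),None,fx=4,fy=4,interpolation=cv2.INTER_CUBIC); c=calibration(n)
  for (D,H),s in zip(S.items(),seats):
    P=proj(c,cyl(*s,D/1e3,H/1e3,.012))
    for q in(P[:48],P[48:]): cv2.polylines(im,[np.round((q+.5)*4).astype(int).reshape(-1,1,2)],True,(0,255,0),1)
  cv2.imwrite(f"pics/fin_{n}.png",(im[600:820,620:1420] if n=="top" else im[560:1000,540:1340]))
E
python3 to.py .4 -.2 .15
```

```text
t 28.65 pos [ 0.4278 -0.2945  0.1714] F [-0.1  0.9 -0.5] w 0.08 | off [-2.77 -9.45  2.16] rot [-0.1  0.   0.1]
```

View pics/g6.png

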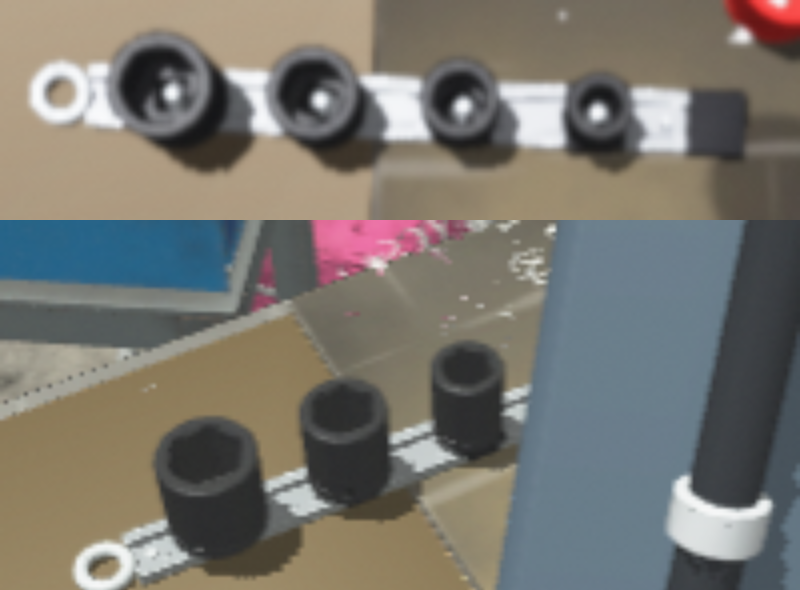

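View pics/fin_top.png

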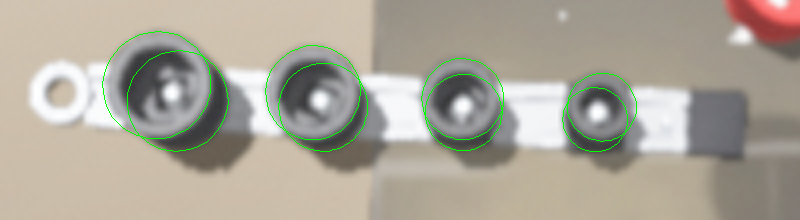

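View pics/fin_scene.png

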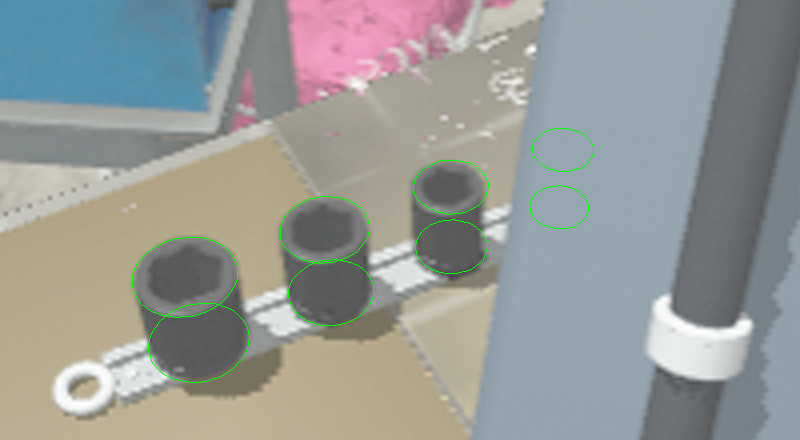

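```bash
python3 -c "
from rig import *
print(hand_in())"
```

```text
the job is handed in; nothing more can be done
None
```

All four impact sockets are back on the rail and released. Counted from the hanging eye, the order is 57, 50, 43 and 36 mm. I handed the job in at about 28.7 s of the 88 s allowed; it reports no verdict.

- **Top view:** the last picture shows all four sockets upright on their posts, with each post tip visible in its bore. Their outlines match the seated outlines computed from the measured posts to about 1–2 mm.
- **Scene view:** the 57, 50 and 43 mm sockets match as well. The 36 mm socket was hidden behind the arm. I judged it seated from the top view and from its lowering, which ended about 2 mm above the clip with no contact force before I released it.
- **Forces:** the readings between moves stayed below about 8 N, and the final one showed no contact.
- **Disagreements:** the two cameras differed by 2–3 mm on most clip and eye positions, so I used averages. The measured clip spacing was about 82, 79 and 73 mm rather than an even 80 mm.

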